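# Crank down the raised jack leg of the display stand

## Task

The display stand on the bench has a crank-operated jack leg at each end: one already stands on the bench, the other has been left hanging clear of it. Take the crank grip of the hanging leg and wind it clockwise (seen from above) until its foot meets the bench and the crank gets stiffer, give it about a tenth of a turn more so that the foot bears firmly, and let go there without forcing it further. Leave the other leg's crank as it is.

Things in the scene. Friction and masses are not known exactly. Their poses are not given: they have to be found in the camera images.
- jack_grip (a point): Centre of the hanging leg's upright round crank grip, dark wood, 21 mm across, 56 mm tall; it spins freely on its pin, so the wrist need not turn as it goes round. It stands 50 mm from the crank's vertical axis on a flat steel arm whose top is 30 mm below this point. On the axis a 12 mm spindle, never above the grip's top. The leg may be at either end; the arm may point anywhere.
- jack_foot: Round black rubber foot of the hanging leg, 48 mm across. Origin: centre of its underside, exactly on the crank's vertical axis. It starts 12 to 24 mm above the bench and touches it at z = 0. It sits on a 8 N/mm spring in the leg, so it stays at z = 0 while the crank winds on and the load builds up. With the crank held still, the hand feels about nothing until the foot stands, then a growing push.
- jack_crank (a joint): Hanging leg's crank angle, rad, growing clockwise seen from above; lowers the foot 8 mm per rad. The value at touch differs each time (1.5 to 3.0 rad from the start). Free running takes about 5 N at the grip (dry friction); once the foot stands, about 10 N more per further rad, the foot's force growing 64 N per rad. Let go, it stays, or springs back until the foot bears with 30 N.
- other_grip (a point): Centre of the same kind of grip on the crank of the leg at the other end, which already stands on the bench and is to be left alone.

How it is judged:
At the end, for the whole second after the job is handed in: The foot of the leg that hung clear stands on the bench and bears on it with 5 to 45 N, and its crank is at rest. (Wound to between 0.1 and 1.5 rad past first touch, it comes to rest so.) (contact force between jack_foot and anything else between 5 and 45 N and velocity of joint jack_crank between -0.1 and 0.1 rad/s).
It fails at once if the jack is forced: its foot presses with more than 100 N (contact force between jack_foot and anything else above 100 N).
It fails at once if the other leg's crank is moved: its grip shifts by more than 15 mm (distance of other_grip from where it was at the start of the episode above 0.015 m).
It also fails if it takes over 45 s, if anything falls off the work surface, if the arm or the gripper's body presses on something with over 40 N, if the wrist force passes 120 N, or if a joint passes its speed limit or range.

## Robot

A 7-joint arm with a two-finger parallel gripper is mounted at the origin on a cart in front of the work surface, level with it; the furniture and walls round the work are solid. World frame = base frame: x ahead of the robot, y to its left, z up, the work surface at z = 0. Lengths are in m, angles in rad, forces in N, time in s.
With the tool pointing down it reaches from about 0.425 to 0.875 m from the base axis. Payload 4.7 kg.
Tool frame: the origin (TCP) lies at the very end of the fingers, on their centre line; the grasp point (between the pads) lies 19 mm behind it (grip_depth is the distance from the TCP to the grasp point, in m); z points along the fingers, y is the line along which they close (so a half turn about z gives the same grasp; the last joint's range is limited). The gripper opens to 87 mm and grips with 3 to 60 N. Pads are 19 mm wide; open, the fingers measure 117 mm over their backs; the gripper's body (75 mm by 190 mm) begins 51 mm behind the grasp point.
Start: joints at [1.278, 0.321, -0.07, 1.45, 0.023, 1.371, -0.057], TCP at [0.196, -0.62, 0.223] pointing down, gripper open.
Joint ranges: [-2.86, 2.86], [-0.3, 2.09], [-1.38, 1.24], [0.06, 2.45], [-1.56, 4.7], [0.09, 2.05], [-2.69, 2.69]. Speed limits (rad/s): [2.57, 2.57, 3.14, 3.14, 3.14, 3.14, 3.14].

## Interface

Orientations are given as a 3x3 rotation matrix whose columns are the frame's x, y, z axes.
In Python, from cell import * gives the robot as it stands.
- The arm moves only by the tool carry_out, never from a script. Its argument "motion" is a list of rows, each a list of 6 numbers: the shift along the tool's x, y, z in m, then the turn, a rotation vector about the tool's x, y, z in degrees. A call has 1 to 10 rows; each row shifts and turns the commanded pose from where the row before left it, along the tool's axes as they then stand; what a row does not reach is not made up. A row lasts 1/12 s, in which the tool goes at most 41.7 mm and 7.16 degrees, less where a joint would pass 70% of its speed; a pose out of reach is approached as far as the arm can. A call is refused whole if a number of a shift passes 0.0417 or a number of a turn 7.16, either way. A call with a gripper value outside its range is refused whole. "hand" is the opening, from 0 (shut) to 1 (fully open), set as the call begins (left out, the last holds). The fingers move at their own pace and stop on an object; "squeeze" is the grip in N (left out, the last holds). Time passes only in rows, so rows that do not move let the fingers close. It gives the time, the measured TCP pose, the force, the opening and the grip force at its end, in the units of the state.
- get_obs(): the state, without advancing time (a new reading comes with each control period).
- capture(name): name is "scene" or "top"; returns the picture (400x640x3 uint8, red, green, blue); there is no depth.
- camera_model(name): a dict with "mtx" (3x3 intrinsics, pixels), "dist_coeffs" ([k1, k2, p1, p2, k3] as OpenCV has them; the pictures are not rectified), "eye" and "attitude" of the camera in the world. Camera axes: x right, y down, z forward; pixel columns grow to the right and rows downward; lengths in m; the calibration is good to about 2 mm. A picture is of the moment at which its call begins. camera_model takes no time and is no camera call.
- finish_job(): hands the job in; it is judged then, once.
The state is a dict: "time_s": time; "qpos": joint angles; "dq": joint speeds; "joint_torque": joint torques, N m; "ee_pos": TCP position; "tool_rot": TCP orientation; "force": force on the tool from outside, world axes, zero at the start; "torque": the same for the moment, N m; "finger_gap": finger opening in m; "grip_force": force on a finger pad.
Only numpy, scipy, OpenCV 4.12 (cv2) and the standard library are available. Lean on these libraries where they do the work, as an engineer would, in place of code of your own. Each camera call takes 0.05 s, during which the arm holds its last target. There are 200 camera calls.

## Working session

There is one attempt and no reset: what is moved stays moved. The work goes in short steps, Python scripts to look and compute and a tool call to move; the robot and the scene stay as the last step left them, time stands still between calls to the robot, and variables do not carry over. Pictures are saved under pics/ and viewed, at most 10 in all, crops included, and the job is handed in when it is done.

Besides the shell and the picture viewer there is one more tool, called after "Call:" as name(argument=value, ...), one argument or row to a line, values as JSON. carry_out: Moves the arm, as the interface text tells. Its arguments: {"type":"object","properties":{"motion":{"type":"array","items":{"type":"array","items":{"type":"number"}}},"hand":{"type":"number"},"squeeze":{"type":"number"}},"required":["motion"]}

```bash
mkdir -p pics; ls
python3 - <<'E'
from cell import *
import cv2,numpy as np
o=get_obs();print(o)
for n in("scene","top"):
    print(n,camera_model(n)); cv2.imwrite(f"pics/{n}0.png",capture(n)[:,:,::-1])
E
```

```text
pics
{'time_s': 0.0, 'qpos': array([ 1.2780741 ,  0.32182131, -0.07009055,  1.45164266,  0.02259061,
        1.37078941, -0.05690652]), 'dq': array([ 6.81610475e-04, -7.99666850e-05, -5.77709692e-04, -2.26261781e-03,
        3.23179948e-04, -5.26658673e-04,  3.52520537e-04]), 'joint_torque': array([-1.42497947e-04, -4.91291893e+01, -4.03847108e-01, -3.12533891e+01,
       -6.40511164e-02,  4.35802387e-02,  1.36190197e-04]), 'ee_pos': array([ 0.19611727, -0.61914468,  0.22147888]), 'tool_rot': array([[ 9.53289992e-01,  3.02055911e-01, -6.46781824e-04],
       [ 3.02056591e-01, -9.53288374e-01,  1.75852091e-03],
       [-8.53979574e-05, -1.87174510e-03, -9.99998245e-01]]), 'force': array([-0.31511416, -0.39499121,  0.0142059 ]), 'torque': array([-0.02225681,  0.02874716, -0.011559  ]), 'grip_force': 0.0, 'finger_gap': 0.08709569710040697}
scene {'mtx': array([[511.90725279,   0.        , 322.43063696],
       [  0.        , 511.90725279, 210.4966579 ],
       [  0.        ,   0.        ,   1.        ]]), 'dist_coeffs': array([-0.06901245,  0.        ,  0.        ,  0.        ,  0.        ]), 'eye': array([-0.14898814,  0.42531071,  0.87708439]), 'attitude': array([[-0.52836509, -0.56617957,  0.63266976],
       [-0.84897112,  0.36009859, -0.38675192],
       [-0.00885245, -0.74146456, -0.67093363]])}
top {'mtx': array([[484.98906277,   0.        , 319.17467116],
       [  0.        , 484.98906277, 203.60158559],
       [  0.        ,   0.        ,   1.        ]]), 'dist_coeffs': array([-0.15181404,  0.        ,  0.        ,  0.        ,  0.        ]), 'eye': array([ 0.46190723, -0.01200602,  1.17485098]), 'attitude': array([[ 0.00715421, -0.99782948,  0.06546107],
       [-0.99994774, -0.00666061,  0.00775548],
       [-0.00730264, -0.06551313, -0.99782499]])}
```

View pics/scene0.png

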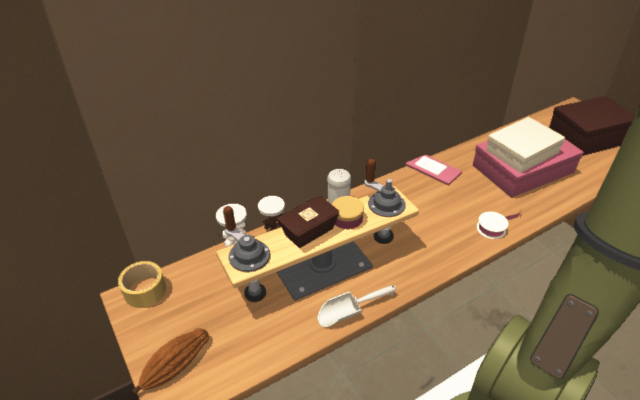

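View pics/top0.png

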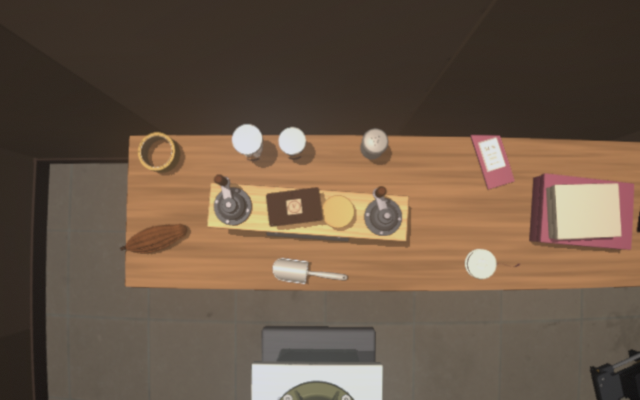

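The scene view shows grips at about (229,217) and (370,170), with feet at (255,292) and (384,236). In the top view the grips are at (220,180) and (381,191). I'll zoom in to see which foot hangs.

Run:
```python
import cv2,numpy as np
s=cv2.imread("pics/scene0.png");t=cv2.imread("pics/top0.png")
r=lambda a,f:cv2.resize(a,None,fx=f,fy=f,interpolation=cv2.INTER_CUBIC)
A=r(s[190:310,205:285],5);B=r(s[140:260,335:415],5)
cv2.imwrite("pics/c1.png",np.hstack([A,B]))
C=r(t[165:235,200:270],5.5);D=r(t[165:235,345:415],5.5)
cv2.imwrite("pics/c2.png",np.hstack([C,D]))
```

```text
(no output)
```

View pics/c1.png

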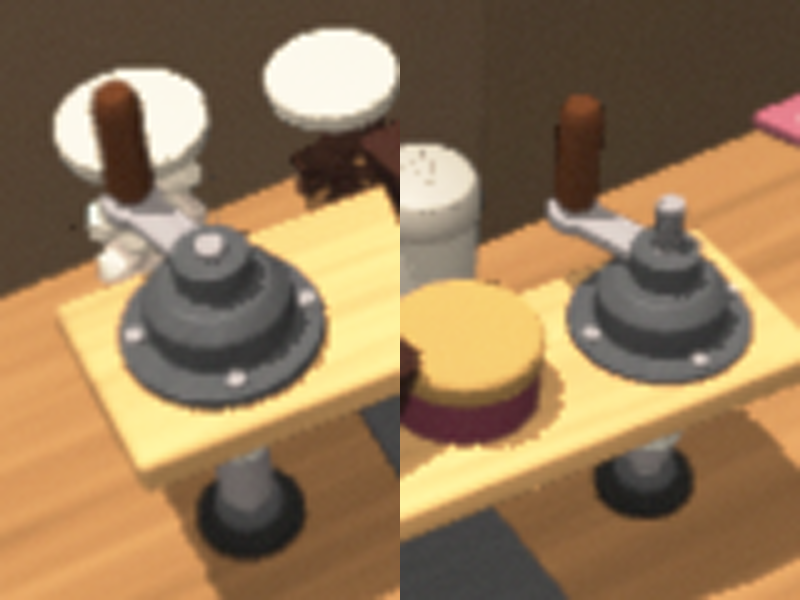

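View pics/c2.png

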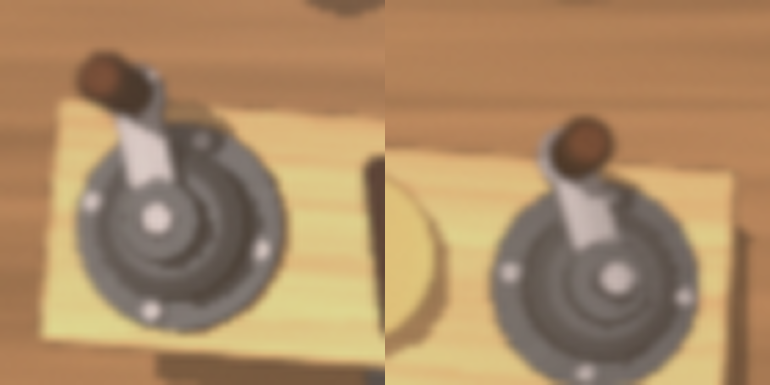

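The right crank (y<0) has a taller spindle, so it is probably the hanging one. I'll triangulate the points and check the foot heights.

```bash
cat > h.py <<'E'
import cv2,numpy as np
from cell import *
def ray(n,p):
    m=camera_model(n);u=cv2.undistortPoints(np.array([[p]],float),m["mtx"],m["dist_coeffs"])[0,0]
    d=m["attitude"]@np.r_[u,1];return m["eye"],d/np.linalg.norm(d)
def tri(ps,pt):
    (a,d),(b,e)=ray("scene",ps),ray("top",pt)
    s=np.linalg.lstsq(np.c_[d,-e],b-a,rcond=None)[0];P,Q=a+s[0]*d,b+s[1]*e
    return (P+Q)/2,np.linalg.norm(P-Q)
def onz(n,p,z):
    a,d=ray(n,p);return a+d*(z-a[2])/d[2]
E
python3 - <<'E'
from h import *
np.set_printoptions(precision=4,suppress=True)
for k,v in dict(Rgrip=((371.6,160.5),(381.9,190.8)),Rsp=((389,180.4),(387.2,215.4)),Lgrip=((228,208),(218.7,178.6)),Lsp=((246.8,238.6),(228.4,204.6))).items():
    print(k,*tri(*v))
# foot near-bottom rim, height on cylinder r=24 about axis
for k,ax,p in(("R",tri((389,180.4),(387.2,215.4))[0],(335+245/5,140+517/5)),("L",tri((246.8,238.6),(228.4,204.6))[0],(205+250/5,190+558/5))):
    a,d=ray("scene",p);w=(a-ax)[:2];h=d[:2]
    A,B,C=h@h,2*w@h,w@w-.024**2
    D=B*B-4*A*C; s=(-B-np.sqrt(max(D,0)))/2/A;print(k,D,a+s*d)
E
```

```text
Rgrip [ 0.5511 -0.1285  0.2185] 0.0007311759816137297
Rsp [ 0.5038 -0.1425  0.1897] 0.001486462847782618
Lgrip [0.5734 0.1967 0.2208] 0.0009964073629733735
Lsp [0.5246 0.1856 0.1726] 0.0012280246430390045
R 0.0011211229900380815 [ 0.4843 -0.1285  0.0213]
L 0.0008659101173036365 [0.5036 0.1972 0.0066]
```

The right leg (y≈-0.14) is the hanging one. Its foot is about 15 mm higher than the other and its spindle 17 mm higher. The crank radius measures 49 mm, against the 50 mm given. The tool's y axis already lies along the crank's tangent. I'll lift first, then cross.

Call:
carry_out(
  motion=[
    [0,0,-0.035,0,0,0],
    [0,0,-0.035,0,0,0],
    [0,0,-0.03,0,0,0],
    [0.0243,-0.018,0,0,0,0],
    [0.0243,-0.018,0,0,0,0],
    [0.0243,-0.018,0,0,0,0],
    [0.0243,-0.018,0,0,0,0],
    [0.0243,-0.018,0,0,0,0],
    [0.0243,-0.018,0,0,0,0],
    [0.0243,-0.018,0,0,0,0],
  ],
  hand=0.75,
  squeeze=30,
)

```text
time_s: 0.93
ee_pos: [0.3209, -0.4467, 0.3221]
tool_rot: [[0.953, 0.302, -0.001], [0.302, -0.953, 0.001], [-0.0, -0.001, -1.0]]
force: [0.5, 0.2, 0.2]
finger_gap: 0.0653
grip_force: 0.0
```

Call:
carry_out(
  motion=[
    [0.0243,-0.018,0,0,0,0],
    [0.0243,-0.018,0,0,0,0],
    [0.0243,-0.018,0,0,0,0],
    [0.0243,-0.018,0,0,0,0],
    [0.0243,-0.018,0,0,0,0],
    [0.0243,-0.018,0,0,0,0],
    [0.0243,-0.018,0,0,0,0],
    [0.0243,-0.018,0,0,0,0],
    [0.0243,-0.018,0,0,0,0],
    [0.0243,-0.018,0,0,0,0],
  ],
)

```text
time_s: 1.77
ee_pos: [0.4981, -0.2018, 0.3222]
tool_rot: [[0.953, 0.302, -0.001], [0.302, -0.953, -0.0], [-0.001, -0.0, -1.0]]
force: [1.0, 0.1, 0.7]
finger_gap: 0.0652
grip_force: 0.0
```

Call:
carry_out(
  motion=[
    [0.0243,-0.018,0,0,0,0],
    [0.0243,-0.018,0,0,0,0],
    [0.0243,-0.018,0,0,0,0],
    [0,0,0,0,0,0],
    [0,0,0,0,0,0],
    [0,0,0,0,0,0],
  ],
)

```text
time_s: 2.27
ee_pos: [0.5504, -0.1303, 0.322]
tool_rot: [[0.953, 0.302, -0.001], [0.302, -0.953, -0.0], [-0.001, 0.0, -1.0]]
force: [0.0, 0.2, 0.4]
finger_gap: 0.0654
grip_force: 0.0
```

Run:
```python
from h import *
np.set_printoptions(precision=4,suppress=True)
cv2.imwrite("pics/s1.png",cv2.resize(capture("scene")[100:300,220:480,::-1],None,fx=3,fy=3))
o=get_obs();R=o["tool_rot"];print(o["time_s"],o["ee_pos"],R,o["qpos"],o["force"],o["finger_gap"])
print("tool-frame move to grip",R.T@(np.array([.551,-.1285,.181])-o["ee_pos"]))
```

```text
2.3167 [ 0.5502 -0.131   0.3221] [[ 0.9538  0.3004 -0.0011]
 [ 0.3004 -0.9538 -0.0007]
 [-0.0013  0.0003 -1.    ]] [ 0.665   0.1453 -0.5377  1.4864  0.0751  1.5313 -1.1368] [-0.7866 -0.0395  0.0259] 0.0652513949249204
tool-frame move to grip [ 0.0017 -0.0022  0.1411]
```

View pics/s1.png

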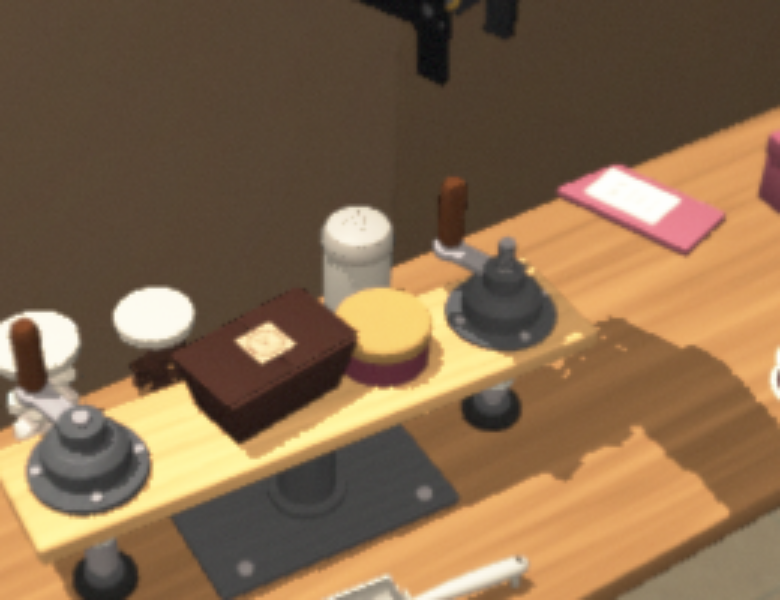

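The fingers (crop (433,70) and (500,25)) hang above the hanging leg's grip at (452,190), and nothing is in the way. Now I'll go down and close.

Call:
carry_out(
  motion=[
    [0.0017,-0.0022,0.02,0,0,0],
    [0,0,0.02,0,0,0],
    [0,0,0.02,0,0,0],
    [0,0,0.02,0,0,0],
    [0,0,0.02,0,0,0],
    [0,0,0.02,0,0,0],
    [0,0,0.02,0,0,0],
    [0,0,0,0,0,0],
    [0,0,0,0,0,0],
  ],
)

```text
time_s: 3.07
ee_pos: [0.5506, -0.1285, 0.1819]
tool_rot: [[0.954, 0.3, -0.002], [0.3, -0.954, 0.0], [-0.002, -0.001, -1.0]]
force: [0.4, 0.7, 0.8]
finger_gap: 0.0655
grip_force: 0.0
```

Call:
carry_out(
  motion=[
    [0,0,0,0,0,0],
    [0,0,0,0,0,0],
    [0,0,0,0,0,0],
    [0,0,0,0,0,0],
    [0,0,0,0,0,0],
    [0,0,0,0,0,0],
    [0,0,0,0,0,0],
    [0,0,0,0,0,0],
  ],
  hand=0.0,
  squeeze=30,
)

```text
time_s: 3.73
ee_pos: [0.5522, -0.1284, 0.1827]
tool_rot: [[0.953, 0.302, 0.001], [0.302, -0.953, -0.002], [0.0, 0.002, -1.0]]
force: [1.6, -2.4, -0.4]
finger_gap: 0.0203
grip_force: 30.3
```

Run:
```python
from h import *
np.set_printoptions(precision=4,suppress=True)
cv2.imwrite("pics/s2.png",cv2.resize(capture("scene")[120:270,300:460,::-1],None,fx=4,fy=4))
o=get_obs();print(o["time_s"],o["ee_pos"],o["force"],o["finger_gap"],o["grip_force"])
```

```text
3.7833 [ 0.5522 -0.1282  0.1827] [ 0.3635 -2.9434 -0.541 ] 0.019984141074385425 29.99981516506523
```

View pics/s2.png

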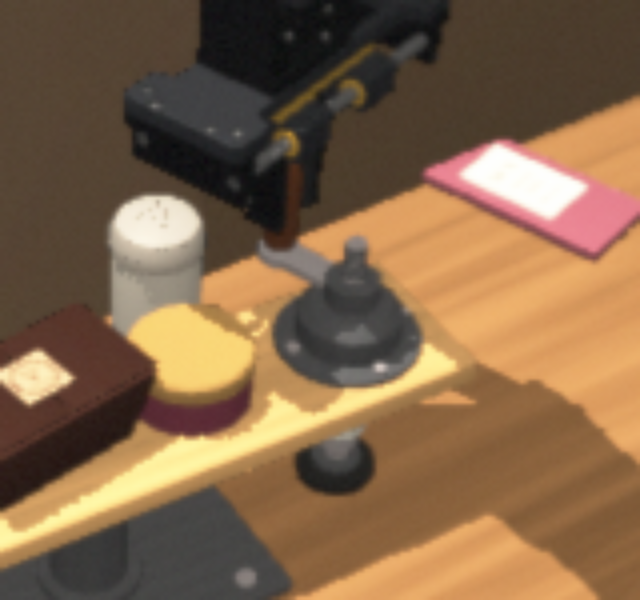

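The gripper holds the grip (gap 20 mm, 30 N) and the crank arm is clear. I'll wind 50° clockwise in the tool frame: centre at (-50, 0) mm, starting along +y.

Call:
carry_out(
  motion=[
    [-0.0002,0.0044,0,0,0,0],
    [-0.0006,0.0043,0,0,0,0],
    [-0.0009,0.0043,0,0,0,0],
    [-0.0013,0.0042,0,0,0,0],
    [-0.0017,0.004,0,0,0,0],
    [-0.002,0.0039,0,0,0,0],
    [-0.0023,0.0037,0,0,0,0],
    [-0.0027,0.0035,0,0,0,0],
    [-0.003,0.0032,0,0,0,0],
    [-0.0032,0.003,0,0,0,0],
  ],
)

```text
time_s: 4.62
ee_pos: [0.5468, -0.1697, 0.1827]
tool_rot: [[0.953, 0.302, 0.001], [0.302, -0.953, -0.0], [0.001, 0.001, -1.0]]
force: [2.1, 4.2, 0.9]
finger_gap: 0.0203
grip_force: 30.0
```

```bash
cat > st.py <<'E'
from h import *
np.set_printoptions(precision=4,suppress=True)
o=get_obs();p=o["ee_pos"];v=(p-[.504,-.1425,0])[:2];r=np.hypot(*v);a=np.arctan2(v[1],v[0])
f=o["force"][:2];u=v/r;print(o["time_s"],p,"r",r,"deg from start",17.3-np.degrees(a),"Fr",f@u,"Fcw",f@np.array([u[1],-u[0]]),"Fz",o["force"][2],o["grip_force"],o["finger_gap"])
E
python3 st.py
```

```text
4.6167 [ 0.5468 -0.1697  0.1827] r 0.05071586163883166 deg from start 49.680410789205865 Fr -0.5035477448498652 Fcw -4.659314254319367 Fz 0.8702247989681214 30.000517058651894 0.02031058449306922
```

The drag is about 5 N, as free running should be, and the side force is near zero. Continuing to 90°.

Call:
carry_out(
  motion=[
    [-0.0035,0.0027,0,0,0,0],
    [-0.0037,0.0023,0,0,0,0],
    [-0.0039,0.002,0,0,0,0],
    [-0.004,0.0017,0,0,0,0],
    [-0.0042,0.0013,0,0,0,0],
    [-0.0043,0.0009,0,0,0,0],
    [-0.0043,0.0006,0,0,0,0],
    [-0.0044,0.0002,0,0,0,0],
  ],
)

```text
time_s: 5.28
ee_pos: [0.5189, -0.191, 0.1827]
tool_rot: [[0.953, 0.302, 0.001], [0.302, -0.953, -0.001], [0.0, 0.001, -1.0]]
force: [4.8, 2.3, 0.6]
finger_gap: 0.0202
grip_force: 30.0
```

```bash
python3 st.py
```

```text
5.2833 [ 0.5189 -0.191   0.1827] r 0.05071089207127495 deg from start 90.24285728033686 Fr -0.8140016717030047 Fcw -5.218984490729046 Fz 0.59394981618129 30.000199775677174 0.020213259693084434
```

Call:
carry_out(
  motion=[
    [-0.0035,-0.0001,0,0,0,0],
    [-0.0035,-0.0004,0,0,0,0],
    [-0.0034,-0.0006,0,0,0,0],
    [-0.0034,-0.0008,0,0,0,0],
    [-0.0033,-0.0011,0,0,0,0],
  ],
)

```text
time_s: 5.7
ee_pos: [0.5016, -0.193, 0.1827]
tool_rot: [[0.953, 0.302, 0.0], [0.302, -0.953, -0.001], [0.0, 0.001, -1.0]]
force: [5.9, -0.7, 0.5]
finger_gap: 0.0199
grip_force: 30.0
```

```bash
python3 st.py
```

```text
5.7 [ 0.5016 -0.193   0.1827] r 0.05057649454944762 deg from start 109.97711707658515 Fr 0.419783946700018 Fcw -5.888710851853636 Fz 0.46005269209102906 29.999933768995106 0.019863642122931652
```

Call:
carry_out(
  motion=[
    [-0.0032,-0.0013,0,0,0,0],
    [-0.0031,-0.0015,0,0,0,0],
    [-0.003,-0.0018,0,0,0,0],
    [-0.0029,-0.002,0,0,0,0],
  ],
)

```text
time_s: 6.03
ee_pos: [0.4888, -0.1906, 0.1827]
tool_rot: [[0.953, 0.302, 0.002], [0.302, -0.953, -0.002], [0.002, 0.002, -1.0]]
force: [8.6, -2.2, -1.0]
finger_gap: 0.02
grip_force: 30.0
```

```bash
python3 st.py
```

```text
6.0333 [ 0.4888 -0.1906  0.1827] r 0.050495242088556755 deg from start 124.86158509892957 Fr -0.45017204663573096 Fcw -8.87487982655562 Fz -0.966943550657774 29.999869514722377 0.01996018156559733
```

The drag has risen to 8.9 N. I'll hold still and check for push-back.

Call:
carry_out(
  motion=[
    [0,0,0,0,0,0],
    [0,0,0,0,0,0],
    [0,0,0,0,0,0],
  ],
)

```text
time_s: 6.28
ee_pos: [0.4882, -0.1904, 0.1827]
tool_rot: [[0.953, 0.302, 0.0], [0.302, -0.953, -0.001], [0.0, 0.001, -1.0]]
force: [4.9, -1.7, 0.2]
finger_gap: 0.02
grip_force: 30.0
```

```bash
python3 st.py
```

```text
6.2833 [ 0.4882 -0.1904  0.1827] r 0.05048476316929647 deg from start 125.55664121853086 Fr 0.09761488140683199 Fcw -5.174113199719836 Fz 0.23470201141257713 29.999973925296217 0.020017347921904325
```

Call:
carry_out(
  motion=[
    [-0.0028,-0.0021,0,0,0,0],
    [-0.0026,-0.0023,0,0,0,0],
    [-0.0025,-0.0025,0,0,0,0],
  ],
)

```text
time_s: 6.53
ee_pos: [0.4798, -0.1868, 0.1827]
tool_rot: [[0.953, 0.302, 0.004], [0.302, -0.953, -0.002], [0.003, 0.003, -1.0]]
force: [9.4, -3.3, -3.2]
finger_gap: 0.0203
grip_force: 30.0
```

```bash
python3 st.py
```

```text
6.5333 [ 0.4798 -0.1868  0.1827] r 0.05042498446419557 deg from start 135.93066202609555 Fr -1.6334109389407299 Fcw -9.87262988705995 Fz -3.18079332400117 29.99931486323476 0.020327144124793566
```

Call:
carry_out(
  motion=[
    [0,0,0,0,0,0],
    [0,0,0,0,0,0],
    [0,0,0,0,0,0],
  ],
)

```text
time_s: 6.78
ee_pos: [0.4793, -0.1864, 0.1827]
tool_rot: [[0.953, 0.302, 0.002], [0.302, -0.953, -0.002], [0.002, 0.002, -1.0]]
force: [7.4, -1.6, -0.9]
finger_gap: 0.0203
grip_force: 30.0
```

```bash
python3 st.py
```

```text
6.7833 [ 0.4793 -0.1864  0.1827] r 0.05037323116135852 deg from start 136.66105737748114 Fr -2.2422253400507106 Fcw -7.190496173707535 Fz -0.9331612879576373 29.999607573263347 0.020312970058899885
```

Held push-back grew from 5.2 to 7.2 N over 11°, which matches 10 N/rad, so the foot is standing. Working back from the drag, it touched at about 105°, so the crank is now roughly 0.55 rad past touch, about a tenth of a turn. I'll release and lift.

Call:
carry_out(
  motion=[
    [0,0,0,0,0,0],
    [0,0,0,0,0,0],
    [0,0,0,0,0,0],
    [0,0,0,0,0,0],
    [0,0,0,0,0,0],
    [0,0,0,0,0,0],
  ],
  hand=0.45,
)

```text
time_s: 7.28
ee_pos: [0.4782, -0.1855, 0.1823]
tool_rot: [[0.953, 0.302, -0.001], [0.302, -0.953, 0.0], [-0.001, -0.0, -1.0]]
force: [0.2, -0.0, 0.3]
finger_gap: 0.0383
grip_force: 0.0
```

Call:
carry_out(
  motion=[
    [0,0,-0.01,0,0,0],
    [0,0,-0.015,0,0,0],
    [0,0,-0.02,0,0,0],
    [0,0,-0.03,0,0,0],
    [0,0,-0.03,0,0,0],
    [0,0,-0.03,0,0,0],
    [0,0,0,0,0,0],
    [0,0,0,0,0,0],
    [0,0,0,0,0,0],
  ],
)

```text
time_s: 8.03
ee_pos: [0.4784, -0.1855, 0.3174]
tool_rot: [[0.953, 0.302, -0.0], [0.302, -0.953, -0.0], [-0.0, -0.0, -1.0]]
force: [0.0, 0.2, 0.4]
finger_gap: 0.0391
grip_force: 0.0
```

```bash
python3 st.py
python3 - <<'E'
from h import *
s=capture("scene")[120:270,300:460,::-1];t=capture("top")[165:235,345:420,::-1]
cv2.imwrite("pics/f.png",cv2.resize(s,None,fx=4,fy=4))
cv2.imwrite("pics/ft.png",cv2.resize(t,None,fx=6,fy=6))
E
```

```text
8.0333 [ 0.4784 -0.1855  0.3174] r 0.050071651915172856 deg from start 138.04836280678649 Fr -0.1750333748984552 Fcw 0.08394685225839778 Fz 0.4101683443555111 0.0 0.03914458194884564
```

View pics/f.png

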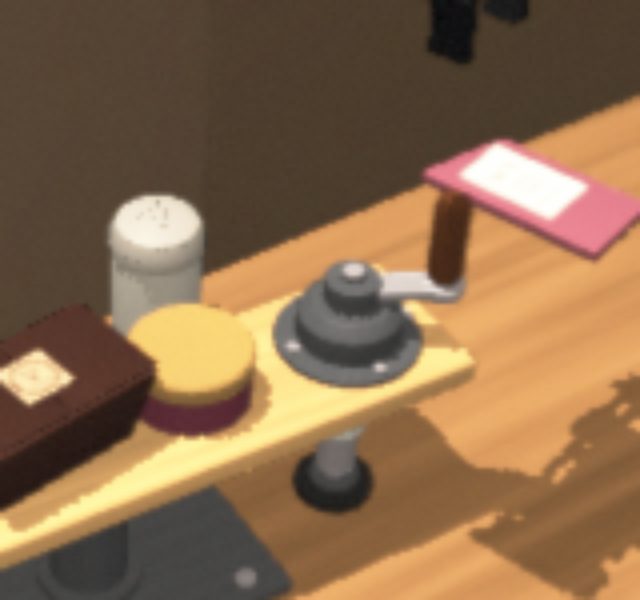

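The hand is clear, the spindle is now down flush at (352,270), and the foot has dropped, with its lower edge at (333,510). I'll check both numerically.

Run:
```python
from h import *
g=onz("scene",(413.5,169.2),.2185);print(g,17.3-np.degrees(np.arctan2(g[1]+.1425,g[0]-.504)),np.hypot(g[1]+.1425,g[0]-.504))
ax=np.array([.504,-.1425]);a,d=ray("scene",(300+333/4,120+510/4));w=(a[:2]-ax);h=d[:2]
A,B,C=h@h,2*w@h,w@w-.024**2;s=(-B-np.sqrt(B*B-4*A*C))/2/A;print((a+s*d))
```

```text
[ 0.47914823 -0.18464922  0.2185    ] 137.82419469979513 0.04893023131111186
[ 0.48484083 -0.12804572  0.00734964]
```

The foot now reads the same height as the standing leg (7.3 against 6.6 mm, the same measuring bias). The crank stayed at 138°. Handing in.

```bash
python3 -c "
from cell import *
print(finish_job())"
```

```text
the job is handed in; nothing more can be done
None
```

The hanging leg (right end, y ≈ -0.14) is wound 138° clockwise until its foot stood, plus about a tenth of a turn by my estimate from the crank's drag; I let go there, left the other crank alone and handed the job in, with no verdict returned.

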